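# Pick the new candle from the burnt-down tester by weight and show it over the gift box

### The job

A customer wants a new candle: of the two gold-lidded jars on the oak riser one is new and full and the other is the burnt-down tester, and the dark glass hides which. Lift each of the two clear of the riser in turn to feel which is heavier, stand the lighter one back upright on the riser (set down, not dropped), and finish holding the heavier one still and upright in the gripper, clear above the middle of the open gift box, for the customer to see. Do not shift or knock over the other candles or the gift box's lid.

Things in the scene. Friction and masses are not known exactly. Their poses are not given: they have to be found in the camera images.
- jar_a_center (a point): one of the two lidded candles on the riser: dark brown glass jar, cream wrap-around label, gold screw lid; a round can 66 mm in diameter, 92 mm tall (lid: top 17 mm, 64 mm across), 0.2 to 0.45 kg. Its looks do not tell new from tester: either may be either; they differ by about 0.11 to 0.18 kg. The hidden wax is 1.5 mm loose inside. The point is the jar's centre, 46 mm above its foot; z its axis, up
- jar_b_center (a point): one of the two lidded candles on the riser: dark brown glass jar, cream wrap-around label, gold screw lid; a round can 66 mm in diameter, 92 mm tall (lid: top 17 mm, 64 mm across), 0.2 to 0.45 kg. Its looks do not tell new from tester: either may be either; they differ by about 0.11 to 0.18 kg. The hidden wax is 1.5 mm loose inside. The point is the jar's centre, 46 mm above its foot; z its axis, up
- riser: oak display riser, fixed: a bench 130 mm deep (x) and 460 mm long (y), its top 90 mm above the table, open underneath between two end panels; four candles stand on it in a row along y, about 110 mm apart, the lidded ones in any two of the four places. Origin on the table under its centre, z up
- giftbox_rim (a point): open kraft gift box, fixed, 120 x 120 mm and 60 mm high, walls 4 mm, its lid off. The point is the centre of its open top, 60 mm above the table; x and y along its sides
- open_c_center (a point): open candle without a lid, cream wax in sight: brown jar 66 mm in diameter, 80 mm tall, the point at its centre 40 mm up; stands on the riser, leave it
- open_d_center (a point): open candle without a lid, cream wax in sight: brown jar 66 mm in diameter, 80 mm tall, the point at its centre 40 mm up; stands on the riser, leave it
- open_e_center (a point): open candle without a lid, cream wax in sight: brown jar 66 mm in diameter, 80 mm tall, the point at its centre 40 mm up; stands on the table beyond the riser, leave it
- flower_center (a point): white wax flower 80 mm wide, 50 mm high, on the table beyond the riser, the point 20 mm up; leave it
- boxlid_center (a point): lid of the gift box, kraft with a green ribbon, 126 x 126 x 28 mm, lying beyond the box, the point at its centre; leave it
Mind the look-alikes: they are no part of the job. Leave any red look-alike of the part that bears jar_a_center alone. Leave any blue look-alike of the part that bears jar_b_center alone.

How it is judged:
On the way, in this order (a step that is already met when the one before it is completed fails the run):
1. the lighter jar is lifted clear of the riser in the gripper (at least 12 mm, for 0.3 s) while the heavier one stands on the riser (((z of jar_b_center in the frame of riser above 0.148 m and contact force between jar_b and the fingers above 1 N and contact force between jar_b and riser below 0.05 N and contact force between jar_a and riser above 3.1 N) or (z of jar_a_center in the frame of riser above 0.148 m and contact force between jar_a and the fingers above 1 N and contact force between jar_a and riser below 0.05 N and contact force between jar_b and riser above 3.1 N))), for 0.3 s.
2. with the lighter jar standing on the riser again, the heavier jar is lifted clear of it in the gripper (((z of jar_a_center in the frame of riser above 0.148 m and contact force between jar_a and the fingers above 1 N and contact force between jar_a and riser below 0.05 N and contact force between jar_b and riser between 1.5 and 3.1 N and angle between jar_b_center's own z axis and vertical below 0.1 rad and contact force between jar_b and the fingers below 0.05 N) or (z of jar_b_center in the frame of riser above 0.148 m and contact force between jar_b and the fingers above 1 N and contact force between jar_b and riser below 0.05 N and contact force between jar_a and riser between 1.5 and 3.1 N and angle between jar_a_center's own z axis and vertical below 0.1 rad and contact force between jar_a and the fingers below 0.05 N))), for 0.3 s.
At the end, for the whole second after the job is handed in: The heavier jar is held still in the gripper, upright within 10 degrees, its axis within 40 mm of the gift box's centre and its foot at least 12 mm above the box's rim, touching neither box nor riser; the lighter jar stands upright at rest on the riser, not touched by the gripper (((horizontal distance between jar_a_center and giftbox_rim below 0.04 m and z of jar_a_center in the frame of giftbox_rim above 0.058 m and angle between jar_a_center's own z axis and vertical below 0.17 rad and linear speed of jar_a below 0.04 m/s and contact force between jar_a and the fingers above 2 N and contact force between jar_a and riser below 0.05 N and contact force between jar_a and giftbox below 0.05 N and contact force between jar_b and riser between 1.5 and 3.1 N and angle between jar_b_center's own z axis and vertical below 0.1 rad and contact force between jar_b and the fingers below 0.05 N and linear speed of jar_b below 0.02 m/s) or (horizontal distance between jar_b_center and giftbox_rim below 0.04 m and z of jar_b_center in the frame of giftbox_rim above 0.058 m and angle between jar_b_center's own z axis and vertical below 0.17 rad and linear speed of jar_b below 0.04 m/s and contact force between jar_b and the fingers above 2 N and contact force between jar_b and riser below 0.05 N and contact force between jar_b and giftbox below 0.05 N and contact force between jar_a and riser between 1.5 and 3.1 N and angle between jar_a_center's own z axis and vertical below 0.1 rad and contact force between jar_a and the fingers below 0.05 N and linear speed of jar_a below 0.02 m/s))); the arm keeps its last pose, push and grip.
It fails at once if an open candle on the riser is moved more than 25 mm or tipped over (distance of any of open_c_center, open_d_center from where it was at the start of the episode above 0.025 m or angle between any of open_c_center, open_d_center's own z axis and vertical above 0.5 rad).
It fails at once if the open candle or wax flower beyond the riser is moved more than 25 mm or tipped over (distance of any of open_e_center, flower_center from where it was at the start of the episode above 0.025 m or angle between any of open_e_center, flower_center's own z axis and vertical above 0.5 rad).
It fails at once if the gift-box lid is moved more than 25 mm or tipped over (distance of boxlid_center from where it was at the start of the episode above 0.025 m or angle between boxlid_center's own z axis and vertical above 0.5 rad).
It fails at once if a lidded jar is dropped (falls faster than 0.6 m/s with no finger on it) or knocked over ((linear speed of jar_a above 0.6 m/s and contact force between jar_a and the fingers below 0.05 N) or angle between any of jar_a_center, jar_b_center's own z axis and vertical above 0.8 rad or (linear speed of jar_b above 0.6 m/s and contact force between jar_b and the fingers below 0.05 N)).
It also fails if it takes over 72 s, if anything falls off the work surface, if the arm or the gripper's body presses on something with over 40 N, if the wrist force passes 120 N, or if a joint passes its speed limit or range.

### The arm

A 6-joint arm with a two-finger parallel gripper is mounted at the origin on the work surface. World frame = base frame: x ahead of the robot, y to its left, z up, the work surface at z = 0. Lengths are in m, angles in rad, forces in N, time in s.
With the tool pointing down it reaches from about 0.375 to 0.75 m from the base axis. Payload 9 kg.
Tool frame: the origin (TCP) lies at the very end of the fingers, on their centre line; the grasp point (between the pads) lies 19 mm behind it; z points along the fingers, y is the line along which they close (so a half turn about z gives the same grasp; the last joint's range is limited). The gripper opens to 85 mm and grips with 20 to 120 N. Pads are 22 mm wide; open, the fingers measure 114 mm over their backs; the gripper's body (76 mm by 85 mm) begins 54 mm behind the grasp point. The pads swing forward as they close: fully open they stand 13 mm farther back than shut.
Start: joints at [-1.541, 0.104, 0.097, 1.564, 0, 1.353], TCP at [0.147, -0.582, 0.231] pointing down, gripper open.
Joint ranges: [-2.99, 2.99], [-0.84, 1.86], [-1.1, 1.16], [-1.84, 2.11], [-1.51, 1.56], [-3.14, 3.14]. Speed limits (rad/s): [2.22, 2.22, 2.57, 3.14, 3.14, 3.14].

### API

Orientations are given as [roll, pitch, yaw] about the fixed x, y, z axes, in that order (R = Rz(yaw) Ry(pitch) Rx(roll)).
In Python, from workcell import robot gives the robot as it stands.
- The arm moves only by the tool send_rows, never from a script. Its argument "deltas" is a list of rows, each a list of 2 entries, a list of its own where there are three numbers: the shift along the tool's x, y, z in m, then the turn about the tool's z in degrees. A call has 1 to 12 rows; each row shifts and turns the commanded pose from where the row before left it, along the tool's axes as they then stand; what a row does not reach is not made up. A row lasts 1/12 s, in which the tool goes at most 41.7 mm and 7.16 degrees, less where a joint would pass 70% of its speed; a pose out of reach is approached as far as the arm can. A call is refused whole if a number of a shift passes 0.0417 or a number of a turn 7.16, either way. A call with a gripper value outside its range is refused whole. "fingers" is the closure, from 0 (fully open) to 1 (shut), set as the call begins (left out, the last holds). The fingers move at their own pace and stop on an object; "newtons" is the grip in N (left out, the last holds). Time passes only in rows, so rows that do not move let the fingers close. It gives the time, the measured TCP pose, the force, the opening and the grip force at its end, in the units of the state.
- robot.get_state(): the state, without advancing time (a new reading comes with each control period).
- robot.capture(name): name is "scene" or "side" or "wrist"; returns a dict with "color" (400x640x3 uint8, red, green, blue), "depth" (400x640 float32, m along the optical axis (not along the pixel's ray), 0 where there is no reading), "vfov" (degrees; the focal length in pixels is half the picture's height over the tangent of half this angle, whatever the lens; pixels are square), "cx", "cy" (the principal point, pixels), "R" (3x3) and "t" (3): a world point X has camera coordinates R X + t; the wrist camera has in their place "tool_from_camera" (4x4, takes a point from camera to tool coordinates, whose origin is the TCP and whose axes are the flange's). Camera axes: x right, y down, z forward; pixel columns grow to the right and rows downward; lengths in m; the calibration is good to about 2 mm. A picture is of the moment at which its call begins: read the wrist's pose just before it.
- robot.finish_job(): hands the job in; it is judged then, once.
The state is a dict: "time_s": time; "joints": joint angles; "joint_velocities": joint speeds; "joint_torque": joint torques, N m; "eef_pos": TCP position; "orientation": TCP orientation; "force": force on the tool from outside, world axes, zero at the start; "moment": the same for the moment, N m; "width": opening from 0.0 (shut) to 1.0 (fully open); "finger_force": force on a finger pad.
Only numpy, scipy, OpenCV 4.12 (cv2) and the standard library are available. Lean on these libraries where they do the work, as an engineer would, in place of code of your own. Each camera call takes 0.05 s, during which the arm holds its last target. There are 200 camera calls.

## Working session

There is one attempt and no reset: what is moved stays moved. The work goes in short steps, Python scripts to look and compute and a tool call to move; the robot and the scene stay as the last step left them, time stands still between calls to the robot, and variables do not carry over. Pictures are saved under pics/ and viewed, at most 10 in all, crops included, and the job is handed in when it is done.

Besides the shell and the picture viewer there is one more tool, called after "Emit:" in YAML: its name, and indented under it one key for each argument. send_rows: Moves the arm, as the interface text tells. Its arguments: {"type":"object","properties":{"deltas":{"type":"array"},"fingers":{"type":"number"},"newtons":{"type":"number"}},"required":["deltas"]}

```bash
mkdir -p pics
cat > h.py <<'E'
import numpy as np, cv2
from workcell import robot
def save(n,c,crop=None,s=1):
    im=c["color"][:,:,::-1]
    if crop: x0,y0,x1,y1=crop; im=im[y0:y1,x0:x1]
    cv2.imwrite("pics/"+n+".png",cv2.resize(im,None,fx=s,fy=s))
def f(c): return 200/np.tan(np.radians(c["vfov"])/2)
def world(c):
    v,u=np.mgrid[0:400,0:640]; d=c["depth"]; F=f(c)
    P=np.stack([(u-c["cx"])/F*d,(v-c["cy"])/F*d,d],-1)
    return (P-c["t"])@c["R"]   # R^T (P-t)
E
python3 - <<'E'
from h import *
s=robot.get_state();print({k:np.round(v,3).tolist() for k,v in s.items()})
import pickle
a=robot.capture("scene");b=robot.capture("side")
pickle.dump((a,b),open("cap.pkl","wb"))
cv2.imwrite("pics/a.png",cv2.resize(np.vstack([a["color"],b["color"]])[:,:,::-1],(480,600)))
save("scene",a,s=1.25);save("side",b,s=1.25)
for c in(a,b):print(c["vfov"],c["cx"],c["cy"],-c["R"].T@c["t"],c["R"][2])
E
```

```text
{'time_s': 0.0, 'joints': [-1.541, 0.105, 0.096, 1.564, 0.0, 1.353], 'joint_velocities': [-0.0, -0.0, -0.001, -0.001, -0.002, 0.0], 'joint_torque': [-0.002, -55.693, 50.365, 0.017, -0.0, -0.0], 'eef_pos': [0.147, -0.581, 0.23], 'orientation': [-3.14, -0.0, 0.248], 'force': [0.549, -0.328, -0.709], 'moment': [-0.029, 0.028, -0.024], 'finger_force': 0.0, 'width': 0.998}
45.17015344570595 319.4338641306644 206.1380582032668 [ 1.52122967 -0.42239991  0.7780548 ] [-0.78151325  0.33875272 -0.52391186]
53.450900042183854 313.55953804743166 197.61962890674045 [ 0.2911838  -0.70196473  0.70509291] [ 0.26417181  0.73958106 -0.61905825]
```

View pics/scene.png

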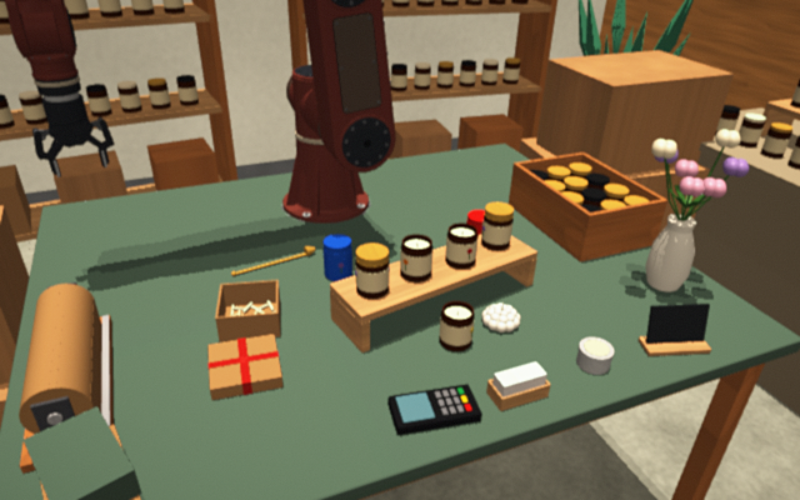

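View pics/side.png

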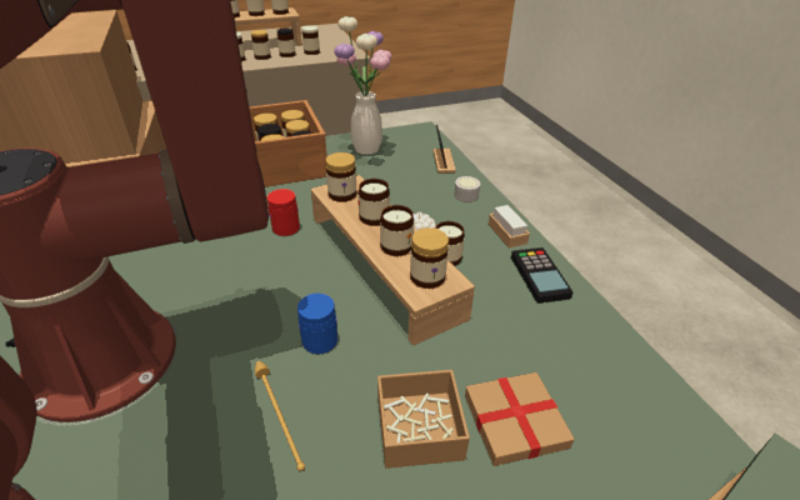

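The gold-lidded jars stand at the two ends of the riser: scene view (enlarged px) at about (372,253) and (498,213), side view (430,240) and (341,160). The two open candles are between them. The red and blue cans and the gold lids in the crate (scene about (580,185)) are look-alikes to leave. The open box is at scene (248,308) and side (422,418), with the lid beyond it. Next I measure these and take one confirming crop.

Run:
```python
from h import *
import pickle
a,b=pickle.load(open("cap.pkl","rb"))
def top(c,mask,lo,hi):
    W=world(c);m=mask&(W[...,2]>lo)&(W[...,2]<hi)&(c["depth"]>0);return W[m]
seeds={"a":[(372,253),(498,213)],"b":[(430,240),(341,160)]}
rays={}
for n,c in(("a",a),("b",b)):
    hsv=cv2.cvtColor(c["color"],cv2.COLOR_RGB2HSV);W=world(c)
    gold=cv2.inRange(hsv,(12,110,90),(30,255,255))>0
    g=gold&(W[...,2]>0.15)&(W[...,2]<0.2)
    k,l,st,ce=cv2.connectedComponentsWithStats(g.astype(np.uint8))
    for i in range(1,k):
        if st[i,4]<60: continue
        P=W[l==i]; zt=np.percentile(P[:,2],90); T=P[P[:,2]>zt-0.004]
        mm=(l==i)&(W[...,2]>zt-0.004); v,u=np.nonzero(mm)
        (cu,cv_),(w,h),an=cv2.fitEllipse(cv2.convexHull(np.stack([u,v],1).astype(np.int32))) 
        (x,y),r=cv2.minEnclosingCircle(T[:,:2].astype(np.float32))
        print(n,"lid px",ce[i].round(),st[i,4],"topz",zt.round(4),"circ",round(x,4),round(y,4),round(r,4),"med",np.median(T,0).round(4))
        d=c["R"].T@np.array([(cu-c["cx"])/f(c),(cv_-c["cy"])/f(c),1]);rays.setdefault(n,[]).append((-c["R"].T@c["t"],d/np.linalg.norm(d)))
    # riser top
    m=(W[...,2]>0.08)&(W[...,2]<0.097)&(W[...,0]>0.3)&(W[...,0]<0.8)&(abs(W[...,1])<.4)
    m=m&(cv2.inRange(hsv,(8,60,60),(25,255,255))>0)
    k,l,st,ce=cv2.connectedComponentsWithStats(m.astype(np.uint8));i=1+st[1:,4].argmax();P=W[l==i]
    print(n,"riser z",np.median(P[:,2]),cv2.minAreaRect(P[:,:2].astype(np.float32)),len(P))
    # box rim
    m=(W[...,2]>0.054)&(W[...,2]<0.066)&(W[...,0]>0.25)&(W[...,0]<0.8)&(W[...,1]<-.1)&(W[...,1]>-.7)
    k,l,st,ce=cv2.connectedComponentsWithStats(m.astype(np.uint8))
    for i in range(1,k):
        if st[i,4]>150:
            P=W[l==i];print(n,"rim?",ce[i].round(),st[i,4],np.median(P[:,2]).round(4),cv2.minAreaRect(P[:,:2].astype(np.float32)))
    # other: anything on riser & blue/red
    for nm,lo,hi in(("blue",(100,120,40),(125,255,255)),("red",(0,200,120),(4,255,255))):
        q=(cv2.inRange(hsv,lo,hi)>0)&(W[...,2]>0.02)&(W[...,2]<.2)&(abs(W[...,1])<.5)
        if q.sum()>50:P=W[q];print(n,nm,P.min(0).round(3),P.max(0).round(3),np.median(P,0).round(3))
    q=(cv2.inRange(hsv,(15,10,150),(35,110,255))>0)&(W[...,2]>0.14)&(W[...,2]<.178)
    k,l,st,ce=cv2.connectedComponentsWithStats(q.astype(np.uint8))
    for i in range(1,k):
        if st[i,4]>60:print(n,"wax",ce[i].round(),np.median(W[l==i],0).round(3))
print()
for p,d in rays["a"]:
  for q,e in rays["b"]:
    A=np.stack([d,-e],1);s=np.linalg.lstsq(A,q-p,rcond=None)[0];X=p+s[0]*d;Y=q+s[1]*e
    if np.linalg.norm(X-Y)<.02:print("tri",((X+Y)/2).round(4),np.linalg.norm(X-Y).round(4))
A=cv2.resize(a["color"][140:280,240:440],(600,420));B=cv2.resize(b["color"][110:240,240:400],(480,390));
save("crop",a,(240,150,440,280),3)
```

```text
a lid px [520.   8.] 276 topz 0.1952 circ -1.5313 2.5307 0.2301 med [-1.5107  2.5287  0.1952]
a lid px [596.  26.] 780 topz 0.1954 circ -0.8778 2.5359 0.3564 med [-0.8366  2.5291  0.1962]
a lid px [461.  74.] 254 topz 0.195 circ -0.1884 0.9859 0.0741 med [-0.1878  0.9864  0.1958]
a lid px [533.  80.] 1054 topz 0.1955 circ -0.0128 1.2462 0.2647 med [-0.0115  1.2168  0.1957]
a lid px [399. 169.] 291 topz 0.1804 circ 0.5132 0.2524 0.0347 med [0.5154 0.2506 0.1791]
a lid px [297. 204.] 412 topz 0.1805 circ 0.5899 -0.0756 0.0329 med [ 0.5907 -0.0767  0.1792]
a riser z 0.08716890468922397 ((0.5551868081092834, 0.08865544199943542), (0.13785305619239807, 0.46266308426856995), 10.77746868133545) 2988
a rim? [197. 241.] 267 0.0565 ((0.483325719833374, -0.3070933222770691), (0.12079309672117233, 0.12610816955566406), 76.25711059570312)
a blue [ 0.343 -0.117  0.02 ] [ 0.414 -0.052  0.093] [ 0.399 -0.089  0.069]
a red [ 0.347 -0.408  0.021] [0.893 0.308 0.095] [ 0.626 -0.34   0.026]
a wax [453.   3.] [-1.935  2.214  0.158]
a wax [202.  15.] [-1.939  0.177  0.158]
a wax [121.  21.] [-1.937 -0.328
[... 483 characters left out ...]
171829224, 0.46070098876953125), 10.784582138061523) 3091
b rim? [353. 249.] 192 0.0598 ((0.593590259552002, -0.12744900584220886), (0.13116878271102905, 0.01979961432516575), 9.912605285644531)
b rim? [338. 329.] 768 0.0598 ((0.48072969913482666, -0.30546072125434875), (0.12254901975393295, 0.12029051035642624), 76.93933868408203)
b blue [ 0.34  -0.116  0.02 ] [ 0.404 -0.05   0.096] [ 0.37  -0.102  0.08 ]
b red [ 0.344 -0.408  0.02 ] [0.887 0.314 0.096] [0.366 0.264 0.072]
b wax [561.  15.] [2.325 1.023 0.161]
b wax [299. 150.] [0.552 0.149 0.16 ]
b wax [317. 173.] [0.564 0.039 0.159]

tri [-0.1551  0.9632  0.2039] 0.0011
tri [0.5098 0.2551 0.1777] 0.0049
tri [ 0.5862 -0.0737  0.1774] 0.004
```

View pics/crop.png

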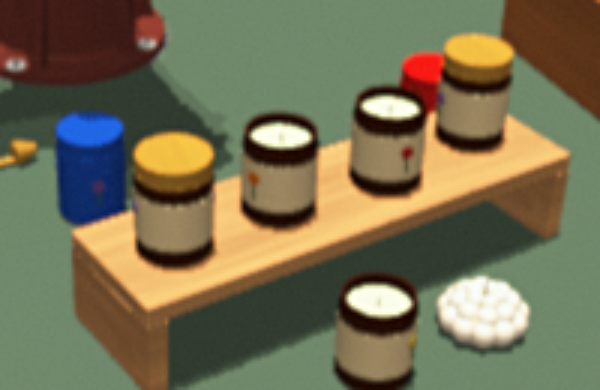

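Confirmed: the crop shows the two gold-lidded jars at the ends of the row, left jar (175,195) and right jar (478,90) in crop px. The blue and red cans stand behind the riser on the table. Right jar (0.587,-0.075), left jar (0.511,0.252), lid tops z≈0.182, box centre (0.482,-0.306). The wrist has to turn about -89° so the fingers close across the riser, which also keeps joint 6 in range.

Emit:
send_rows:
  deltas:
    - [[0,0,-0.005],-7]
    - [[0,0,-0.005],-7]
    - [[0,0,-0.005],-7]
    - [[0,0,-0.005],-7]
    - [[0,0,-0.005],-7]
    - [[0,0,-0.005],-7]
    - [[0,0,0],-7]
    - [[0,0,0],-7]
    - [[0,0,0],-7]
    - [[0,0,0],-7]
    - [[0,0,0],-7]
    - [[0,0,0],-7]
  fingers: 0

```text
time_s: 1.1
eef_pos: [0.1472, -0.5815, 0.2608]
orientation: [3.142, -0.001, 1.72]
force: [-0.3, -0.5, -0.5]
width: 1.0
finger_force: 0.0
```

Emit:
send_rows:
  deltas:
    - [[0,0,0],-5]
    - [[0,0,0],0]

```text
time_s: 1.27
eef_pos: [0.1472, -0.5815, 0.2609]
orientation: [3.141, -0.001, 1.805]
force: [-0.2, 0.0, -0.3]
width: 1.0
finger_force: 0.0
```

```bash
cat >> h.py <<'E'
def go(x,y,z,yaw=1.797):
    s=robot.get_state();p=np.array(s["eef_pos"]);q=s["orientation"][2];d=np.array([x,y,z])-p
    print("pos",p.round(4),"rpy",np.round(s["orientation"],3),"t",round(s["time_s"],2),"F",np.round(s["force"],2),"w",round(s["width"],3),round(s["finger_force"],1))
    c,n=np.cos(q),np.sin(q)
    print("tool shift mm",np.round([1e3*(c*d[0]+n*d[1]),1e3*(n*d[0]-c*d[1]),-1e3*d[2]],1),"turn deg",round(-np.degrees(yaw-q),1))
E
python3 -c "
from h import *
go(.587,-.075,.26)"
```

```text
pos [ 0.1472 -0.5815  0.2609] rpy [ 3.141e+00 -1.000e-03  1.805e+00] t 1.27 F [-0.17  0.04 -0.26] w 1.0 0.0
tool shift mm [390.6 545.4   0.9] turn deg 0.5
```

Emit:
send_rows:
  deltas:
    - [[0.0195,0.0273,0],0]
    - [[0.0195,0.0273,0],0]
    - [[0.0195,0.0273,0],0]
    - [[0.0195,0.0273,0],0]
    - [[0.0195,0.0273,0],0]
    - [[0.0195,0.0273,0],0]
    - [[0.0195,0.0273,0],0]
    - [[0.0195,0.0273,0],0]
    - [[0.0195,0.0273,0],0]
    - [[0.0195,0.0273,0],0]

```text
time_s: 2.1
eef_pos: [0.3692, -0.3281, 0.2612]
orientation: [3.142, 0.0, 1.797]
force: [0.1, -0.4, -0.5]
width: 0.999
finger_force: 0.0
```

Emit:
send_rows:
  deltas:
    - [[0.0195,0.0273,0],0]
    - [[0.0195,0.0273,0],0]
    - [[0.0195,0.0273,0],0]
    - [[0.0195,0.0273,0],0]
    - [[0.0195,0.0273,0],0]
    - [[0.0195,0.0273,0],0]
    - [[0.0195,0.0273,0],0]
    - [[0.0195,0.0273,0],0]
    - [[0.0195,0.0273,0],0]
    - [[0.0195,0.0273,0],0]
    - [[0,0,0],0]
    - [[0,0,0],0]

```text
time_s: 3.1
eef_pos: [0.5901, -0.0759, 0.2605]
orientation: [-3.14, -0.001, 1.801]
force: [0.5, -0.2, -0.2]
width: 0.996
finger_force: 0.0
```

```bash
cat >> h.py <<'E'
from scipy.spatial.transform import Rotation as Ro
def wristlid():
    s=robot.get_state();c=robot.capture("wrist");T=np.eye(4);T[:3,:3]=Ro.from_euler("xyz",s["orientation"]).as_matrix();T[:3,3]=s["eef_pos"]
    M=T@np.array(c["tool_from_camera"]);v,u=np.mgrid[0:400,0:640];d=c["depth"];F=f(c)
    P=np.stack([(u-c["cx"])/F*d,(v-c["cy"])/F*d,d],-1);W=P@M[:3,:3].T+M[:3,3]
    hsv=cv2.cvtColor(c["color"],cv2.COLOR_RGB2HSV);g=(cv2.inRange(hsv,(12,110,70),(30,255,255))>0)&(d>0)
    k,l,st,ce=cv2.connectedComponentsWithStats(g.astype(np.uint8))
    for i in range(1,k):
        if st[i,4]<300: continue
        p=W[l==i];zt=np.percentile(p[:,2],90);t=p[p[:,2]>zt-.004];(x,y),r=cv2.minEnclosingCircle(t[:,:2].astype(np.float32))
        ray=None
        print("lid px",ce[i].round(),st[i,4],"z",zt.round(4),"circle",round(x,4),round(y,4),round(r,4),"mean",t.mean(0).round(4))
    return c
E
python3 -c "
from h import *
go(.587,-.075,.26)
save('w1',wristlid())"
```

```text
pos [ 0.5901 -0.0759  0.2605] rpy [-3.140e+00 -1.000e-03  1.801e+00] t 3.1 F [ 0.45 -0.25 -0.16] w 0.996 0.0
tool shift mm [ 1.6 -2.8  0.5] turn deg 0.2
lid px [317. 151.] 21414 z 0.1823 circle 0.5865 -0.0752 0.0318 mean [ 0.5863 -0.0738  0.182 ]
lid px [609.  52.] 2185 z 0.029 circle 0.8689 0.0977 0.0534 mean [0.8482 0.0925 0.0283]
lid px [ 42. 188.] 1621 z 0.0212 circle 0.265 -0.1215 0.0137 mean [ 0.2657 -0.1217  0.0211]
lid px [169. 278.] 1061 z 0.0604 circle 0.4807 -0.1818 0.119 mean [ 0.4442 -0.2427  0.0758]
lid px [236. 319.] 2648 z 0.0597 circle 0.5477 -0.211 0.1483 mean [ 0.5378 -0.2791  0.0696]
lid px [293. 330.] 2051 z 0.0288 circle 0.5985 -0.3065 0.0382 mean [ 0.5983 -0.3056  0.028 ]
lid px [345. 345.] 1858 z 0.0288 circle 0.6358 -0.2036 0.1457 mean [ 0.668  -0.3101  0.0307]
```

View pics/w1.png

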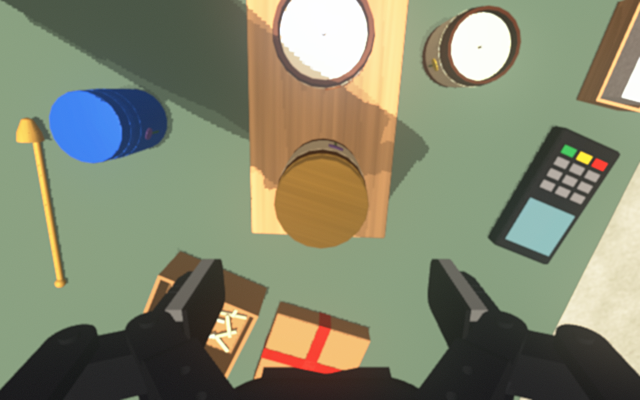

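The wrist view shows the jar's lid at about px (322,200) directly under the grip axis, with an open candle at (323,35) and the box and its lid below. The lid centre measures (0.5865,-0.075). Now descending.

Emit:
send_rows:
  deltas:
    - [[0.0015,-0.0033,0],0]
    - [[0,0,0.018],0]
    - [[0,0,0.018],0]
    - [[0,0,0.018],0]
    - [[0,0,0.015],0]
    - [[0,0,0.015],0]
    - [[0,0,0.015],0]
    - [[0,0,0.015],0]
    - [[0,0,0.012],0]
    - [[0,0,0.012],0]
    - [[0,0,0],0]
    - [[0,0,0],0]

```text
time_s: 4.15
eef_pos: [0.5856, -0.0769, 0.123]
orientation: [-3.141, -0.0, 1.8]
force: [0.1, -0.1, 0.4]
width: 1.004
finger_force: 0.0
```

Emit:
send_rows:
  deltas:
    - [[0,0,0],0]
    - [[0,0,0],0]
    - [[0,0,0],0]
    - [[0,0,0],0]
    - [[0,0,0],0]
    - [[0,0,0],0]
    - [[0,0,0],0]
    - [[0,0,0],0]
    - [[0,0,0],0]
    - [[0,0,0],0]
    - [[0,0,0],0]
    - [[0,0,0],0]
  fingers: 1
  newtons: 40

```text
time_s: 5.15
eef_pos: [0.587, -0.0769, 0.1248]
orientation: [3.14, 0.002, 1.801]
force: [0.1, -0.0, 7.1]
width: 0.764
finger_force: 45.8
```

Emit:
send_rows:
  deltas:
    - [[0,0,-0.005],0]
    - [[0,0,-0.008],0]
    - [[0,0,-0.008],0]
    - [[0,0,-0.008],0]
    - [[0,0,-0.008],0]
    - [[0,0,-0.005],0]
    - [[0,0,0],0]
    - [[0,0,0],0]
    - [[0,0,0],0]
    - [[0,0,0],0]
    - [[0,0,0],0]
    - [[0,0,0],0]

```text
time_s: 6.15
eef_pos: [0.586, -0.0766, 0.1649]
orientation: [-3.141, -0.0, 1.801]
force: [0.2, -0.8, -3.5]
width: 0.77
finger_force: 45.5
```

Emit:
send_rows:
  deltas:
    - [[0,0,0],0]
    - [[0,0,0],0]
    - [[0,0,0],0]

```text
time_s: 6.4
eef_pos: [0.5861, -0.0767, 0.1652]
orientation: [-3.142, 0.0, 1.801]
force: [-0.4, -0.4, -4.1]
width: 0.764
finger_force: 45.5
```

Emit:
send_rows:
  deltas:
    - [[0,0,0],0]
    - [[0,0,0],0]
    - [[0,0,0],0]

```text
time_s: 6.65
eef_pos: [0.5862, -0.0766, 0.1653]
orientation: [3.142, 0.0, 1.801]
force: [-0.2, -0.8, -4.2]
width: 0.767
finger_force: 45.5
```

```bash
python3 -c "
from h import *
s=robot.get_state();print(np.round(s['force'],2),np.round(s['moment'],3),np.round(s['joint_torque'],2))
c=robot.capture('side');save('s2',c,(250,60,450,210),3)"
```

```text
[-0.2  -0.77 -4.16] [-0.     0.002  0.013] [ -0.   -56.46  52.59   0.     0.    -0.  ]
```

View pics/s2.png

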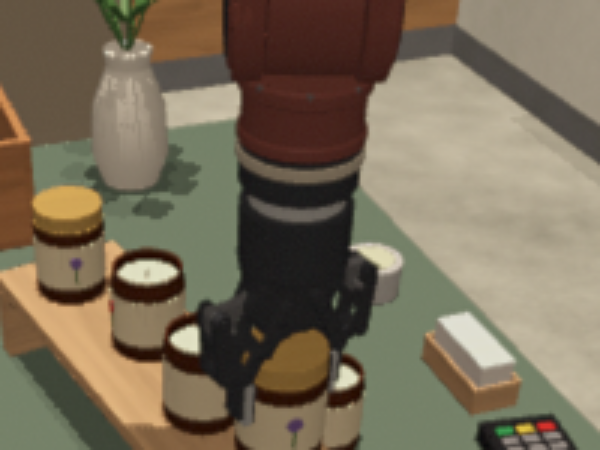

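The crop shows the right jar (280,390) held clear with the candles beside it undisturbed. The reading is about 3.9 N, so this is probably the heavier jar. I set it back and lift the left one.

Emit:
send_rows:
  deltas:
    - [[0,0,0.008],0]
    - [[0,0,0.008],0]
    - [[0,0,0.008],0]
    - [[0,0,0.006],0]
    - [[0,0,0.004],0]
    - [[0,0,0.003],0]
    - [[0,0,0.002],0]
    - [[0,0,0.001],0]
    - [[0,0,0],0]
    - [[0,0,0],0]
    - [[0,0,0],0]

```text
time_s: 7.62
eef_pos: [0.5864, -0.0767, 0.1257]
orientation: [3.141, 0.0, 1.801]
force: [-0.8, -0.0, -3.8]
width: 0.768
finger_force: 45.5
```

Emit:
send_rows:
  deltas:
    - [[0,0,0.001],0]
    - [[0,0,0.001],0]
    - [[0,0,0],0]
    - [[0,0,0],0]

```text
time_s: 7.95
eef_pos: [0.5865, -0.0768, 0.1248]
orientation: [3.141, 0.001, 1.801]
force: [-4.3, 1.6, 5.3]
width: 0.767
finger_force: 46.3
```

Standing on the riser again. Now I release slowly and go up.

Emit:
send_rows:
  deltas:
    - [[0,0,0],0]
    - [[0,0,0],0]
    - [[0,0,0],0]
    - [[0,0,0],0]
    - [[0,0,0],0]
    - [[0,0,0],0]
  fingers: 0

```text
time_s: 8.45
eef_pos: [0.5862, -0.0767, 0.1232]
orientation: [-3.142, 0.0, 1.801]
force: [-0.5, 0.5, -1.2]
width: 1.0
finger_force: 0.0
```

Emit:
send_rows:
  deltas:
    - [[0,0,-0.008],0]
    - [[0,0,-0.015],0]
    - [[0,0,-0.018],0]
    - [[0,0,-0.018],0]
    - [[0,0,-0.018],0]
    - [[0,0,-0.018],0]
    - [[0,0,-0.018],0]
    - [[0,0,-0.018],0]
    - [[0,0,-0.008],0]
    - [[0,0,0],0]

```text
time_s: 9.28
eef_pos: [0.587, -0.0769, 0.2649]
orientation: [3.139, 0.002, 1.801]
force: [0.2, -0.4, 0.6]
width: 0.999
finger_force: 0.0
```

```bash
python3 -c "
from h import *
wristlid()
go(.511,.252,.26)"
```

```text
lid px [320. 150.] 20449 z 0.1823 circle 0.586 -0.0752 0.0317 mean [ 0.5857 -0.0737  0.182 ]
lid px [608.  50.] 2092 z 0.0291 circle 0.8662 0.0978 0.0525 mean [0.8481 0.094  0.0285]
lid px [ 46. 186.] 1582 z 0.0213 circle 0.2656 -0.1211 0.0136 mean [ 0.2657 -0.1216  0.0211]
lid px [173. 275.] 997 z 0.0603 circle 0.4809 -0.1834 0.1194 mean [ 0.4409 -0.2484  0.07  ]
lid px [237. 318.] 2936 z 0.0597 circle 0.5455 -0.2147 0.1516 mean [ 0.5371 -0.279   0.0731]
lid px [295. 327.] 2004 z 0.0288 circle 0.5984 -0.3063 0.0374 mean [ 0.5982 -0.3053  0.0279]
lid px [346. 342.] 1841 z 0.0288 circle 0.6385 -0.2047 0.1469 mean [ 0.6687 -0.3118  0.029 ]
lid px [274. 365.] 451 z 0.0292 circle 0.5721 -0.2288 0.1606 mean [ 0.5834 -0.3421  0.0479]
pos [ 0.5866 -0.0768  0.2631] rpy [3.140e+00 1.000e-03 1.801e+00] t 9.33 F [ 0.2   0.03 -0.62] w 0.999 0.0
tool shift mm [337.4   1.5   3.1] turn deg 0.2
```

The jar stands upright in its old place (0.586,-0.075, top 0.182). On to the left jar.

Emit:
send_rows:
  deltas:
    - [[0.03,0,0],0]
    - [[0.03,0,0],0]
    - [[0.03,0,0],0]
    - [[0.03,0,0],0]
    - [[0.03,0,0],0]
    - [[0.03,0,0],0]
    - [[0.03,0,0],0]
    - [[0.03,0,0],0]
    - [[0.03,0,0],0]
    - [[0.03,0,0],0]
    - [[0.03,0,0],0]
    - [[0.007,0.0015,0.003],0]

```text
time_s: 10.33
eef_pos: [0.5089, 0.2552, 0.2583]
orientation: [-3.14, -0.001, 1.804]
force: [-0.2, -0.0, 0.2]
width: 0.996
finger_force: 0.0
```

Emit:
send_rows:
  deltas:
    - [[0,0,0],0]
    - [[0,0,0],0]
    - [[0,0,0],0]

```text
time_s: 10.58
eef_pos: [0.5108, 0.2507, 0.2586]
orientation: [-3.141, 0.0, 1.8]
force: [0.2, -0.3, 0.4]
width: 1.002
finger_force: 0.0
```

```bash
python3 -c "
from h import *
wristlid()
go(.511,.252,.122)"
```

```text
lid px [337. 194.] 22531 z 0.1823 circle 0.5107 0.2525 0.032 mean [0.5105 0.254  0.1821]
lid px [566. 310.] 1123 z 0.0288 circle 0.8688 0.1255 0.0349 mean [0.8574 0.1397 0.0283]
pos [0.5109 0.2506 0.2588] rpy [-3.141  0.     1.8  ] t 10.63 F [-0.53  0.23  0.24] w 1.001 0.0
tool shift mm [  1.4   0.4 136.8] turn deg 0.2
```

Emit:
send_rows:
  deltas:
    - [[0.0015,0,0.015],0]
    - [[0,0,0.018],0]
    - [[0,0,0.018],0]
    - [[0,0,0.018],0]
    - [[0,0,0.015],0]
    - [[0,0,0.015],0]
    - [[0,0,0.015],0]
    - [[0,0,0.012],0]
    - [[0,0,0.01],0]
    - [[0,0,0],0]
    - [[0,0,0],0]
    - [[0,0,0],0]

```text
time_s: 11.63
eef_pos: [0.5108, 0.2532, 0.1241]
orientation: [3.141, 0.0, 1.801]
force: [-0.7, -0.3, -0.0]
width: 0.999
finger_force: 0.0
```

Emit:
send_rows:
  deltas:
    - [[0,0,0],0]
    - [[0,0,0],0]
    - [[0,0,0],0]
    - [[0,0,0],0]
    - [[0,0,0],0]
    - [[0,0,0],0]
    - [[0,0,0],0]
    - [[0,0,0],0]
    - [[0,0,0],0]
    - [[0,0,0],0]
  fingers: 1
  newtons: 40

```text
time_s: 12.47
eef_pos: [0.5109, 0.2534, 0.1246]
orientation: [3.14, 0.0, 1.801]
force: [-1.3, -0.8, 5.2]
width: 0.769
finger_force: 45.3
```

Emit:
send_rows:
  deltas:
    - [[0,0,-0.005],0]
    - [[0,0,-0.008],0]
    - [[0,0,-0.008],0]
    - [[0,0,-0.008],0]
    - [[0,0,-0.008],0]
    - [[0,0,-0.005],0]
    - [[0,0,0],0]
    - [[0,0,0],0]
    - [[0,0,0],0]
    - [[0,0,0],0]
    - [[0,0,0],0]
    - [[0,0,0],0]

```text
time_s: 13.47
eef_pos: [0.5101, 0.2532, 0.1649]
orientation: [-3.141, 0.0, 1.801]
force: [0.4, 0.2, -2.8]
width: 0.768
finger_force: 45.1
```

Emit:
send_rows:
  deltas:
    - [[0,0,0],0]
    - [[0,0,0],0]
    - [[0,0,0],0]

```text
time_s: 13.72
eef_pos: [0.5103, 0.2533, 0.1652]
orientation: [-3.141, 0.0, 1.801]
force: [0.1, 1.4, -2.4]
width: 0.771
finger_force: 45.1
```

Emit:
send_rows:
  deltas:
    - [[0,0,0],0]
    - [[0,0,0],0]
    - [[0,0,0],0]

```text
time_s: 13.97
eef_pos: [0.5104, 0.2532, 0.1653]
orientation: [3.142, 0.0, 1.801]
force: [-0.3, -0.3, -2.4]
width: 0.767
finger_force: 45.1
```

The left jar reads about 2.5 N against 4.0 N, so it is the lighter one. Setting it back.

Emit:
send_rows:
  deltas:
    - [[0,0,0.008],0]
    - [[0,0,0.008],0]
    - [[0,0,0.008],0]
    - [[0,0,0.006],0]
    - [[0,0,0.004],0]
    - [[0,0,0.003],0]
    - [[0,0,0.002],0]
    - [[0,0,0.001],0]
    - [[0,0,0.001],0]
    - [[0,0,0],0]
    - [[0,0,0],0]
    - [[0,0,0],0]

```text
time_s: 14.97
eef_pos: [0.5106, 0.2533, 0.1246]
orientation: [3.141, 0.0, 1.801]
force: [-0.8, -0.3, 0.4]
width: 0.767
finger_force: 45.3
```

Emit:
send_rows:
  deltas:
    - [[0,0,0.0005],0]
    - [[0,0,0],0]
    - [[0,0,0],0]

```text
time_s: 15.22
eef_pos: [0.5106, 0.2533, 0.1246]
orientation: [3.141, 0.0, 1.801]
force: [-1.8, -0.4, 6.9]
width: 0.769
finger_force: 45.8
```

Emit:
send_rows:
  deltas:
    - [[0,0,0],0]
    - [[0,0,0],0]
    - [[0,0,0],0]
    - [[0,0,0],0]
    - [[0,0,0],0]
    - [[0,0,0],0]
  fingers: 0

```text
time_s: 15.72
eef_pos: [0.5103, 0.2532, 0.1237]
orientation: [-3.141, 0.0, 1.801]
force: [-0.3, 0.8, -0.2]
width: 1.0
finger_force: 0.0
```

Emit:
send_rows:
  deltas:
    - [[0,0,-0.008],0]
    - [[0,0,-0.015],0]
    - [[0,0,-0.018],0]
    - [[0,0,-0.018],0]
    - [[0,0,-0.018],0]
    - [[0,0,-0.018],0]
    - [[0,0,-0.018],0]
    - [[0,0,-0.018],0]
    - [[0,0,-0.005],0]
    - [[0,0,0],0]

```text
time_s: 16.55
eef_pos: [0.5111, 0.2535, 0.2617]
orientation: [3.139, 0.0, 1.801]
force: [-0.2, -0.0, 0.2]
width: 1.003
finger_force: 0.0
```

```bash
python3 -c "
from h import *
wristlid()
go(.586,-.0752,.262)"
```

```text
lid px [335. 195.] 21984 z 0.1823 circle 0.5108 0.2526 0.0322 mean [0.5103 0.2541 0.1821]
lid px [561. 310.] 1152 z 0.0291 circle 0.7312 0.2108 0.1762 mean [0.8406 0.1422 0.0435]
lid px [326. 360.] 302 z 0.1687 circle 0.5437 0.1218 0.0192 mean [0.5445 0.1162 0.1672]
pos [0.5107 0.2534 0.2601] rpy [3.141 0.    1.801] t 16.6 F [-0.43  0.67 -0.69] w 1.001 0.0
tool shift mm [-337.1   -1.7   -1.9] turn deg 0.2
```

The lighter jar stands in place. Back to the right jar.

Emit:
send_rows:
  deltas:
    - [[-0.03,0,0],0]
    - [[-0.03,0,0],0]
    - [[-0.03,0,0],0]
    - [[-0.03,0,0],0]
    - [[-0.03,0,0],0]
    - [[-0.03,0,0],0]
    - [[-0.03,0,0],0]
    - [[-0.03,0,0],0]
    - [[-0.03,0,0],0]
    - [[-0.03,0,0],0]
    - [[-0.03,0,0],0]
    - [[-0.007,-0.0015,0],0]

```text
time_s: 17.6
eef_pos: [0.5858, -0.0789, 0.2574]
orientation: [-3.139, -0.0, 1.798]
force: [-0.3, 1.2, 0.0]
width: 1.0
finger_force: 0.0
```

Emit:
send_rows:
  deltas:
    - [[0,0,0],0]
    - [[0,0,0],0]
    - [[0,0,0],0]
    - [[0,0,0],0]

```text
time_s: 17.93
eef_pos: [0.5856, -0.0738, 0.2597]
orientation: [-3.141, -0.0, 1.803]
force: [0.0, -0.2, 0.6]
width: 1.001
finger_force: 0.0
```

```bash
python3 -c "
from h import *
wristlid()
go(.586,-.0752,.122)"
```

```text
lid px [321. 155.] 21332 z 0.1823 circle 0.5861 -0.075 0.0317 mean [ 0.5858 -0.0737  0.182 ]
lid px [612.  58.] 2304 z 0.0291 circle 0.866 0.0964 0.0518 mean [0.8485 0.0873 0.0284]
lid px [ 45. 190.] 1607 z 0.0213 circle 0.2648 -0.1211 0.0135 mean [ 0.2656 -0.1214  0.0211]
lid px [172. 278.] 766 z 0.0604 circle 0.4798 -0.1782 0.1169 mean [ 0.4415 -0.2446  0.0718]
lid px [237. 321.] 2915 z 0.0597 circle 0.5445 -0.2111 0.1502 mean [ 0.5366 -0.2766  0.0716]
lid px [295. 333.] 2052 z 0.0288 circle 0.5988 -0.3067 0.0375 mean [ 0.5984 -0.3055  0.028 ]
lid px [347. 347.] 1818 z 0.0288 circle 0.6289 -0.2019 0.1456 mean [ 0.6673 -0.3084  0.0316]
pos [ 0.5857 -0.0739  0.2598] rpy [ 3.142 -0.     1.803] t 17.98 F [ 0.22 -0.27 -0.03] w 0.998 0.0
tool shift mm [ -1.3  -0.  137.8] turn deg 0.3
```

Emit:
send_rows:
  deltas:
    - [[-0.0013,0,0.015],0]
    - [[0,0,0.018],0]
    - [[0,0,0.018],0]
    - [[0,0,0.018],0]
    - [[0,0,0.015],0]
    - [[0,0,0.015],0]
    - [[0,0,0.015],0]
    - [[0,0,0.012],0]
    - [[0,0,0.011],0]
    - [[0,0,0],0]
    - [[0,0,0],0]
    - [[0,0,0],0]

```text
time_s: 18.98
eef_pos: [0.5865, -0.0765, 0.1237]
orientation: [3.141, 0.001, 1.801]
force: [-0.5, 0.3, -0.4]
width: 1.002
finger_force: 0.0
```

Emit:
send_rows:
  deltas:
    - [[0,0,0],0]
    - [[0,0,0],0]
    - [[0,0,0],0]
    - [[0,0,0],0]
    - [[0,0,0],0]
    - [[0,0,0],0]
    - [[0,0,0],0]
    - [[0,0,0],0]
    - [[0,0,0],0]
    - [[0,0,0],0]
  fingers: 1
  newtons: 45

```text
time_s: 19.82
eef_pos: [0.5867, -0.0767, 0.1242]
orientation: [3.14, 0.001, 1.801]
force: [-1.0, 0.1, 6.6]
width: 0.765
finger_force: 50.5
```

Emit:
send_rows:
  deltas:
    - [[0,0,-0.005],0]
    - [[0,0,-0.008],0]
    - [[0,0,-0.01],0]
    - [[0,0,-0.01],0]
    - [[0,0,-0.01],0]
    - [[0,0,-0.005],0]
    - [[0,0,0],0]
    - [[0,0,0],0]
    - [[0,0,0],0]
    - [[0,0,0],0]
    - [[0,0,0],0]
    - [[0,0,0],0]

```text
time_s: 20.82
eef_pos: [0.5859, -0.0763, 0.1703]
orientation: [-3.141, -0.0, 1.801]
force: [0.1, -0.1, -3.2]
width: 0.768
finger_force: 50.1
```

```bash
python3 -c "
from h import *
go(.4815,-.306,.170)"
```

```text
pos [ 0.5859 -0.0763  0.1703] rpy [-3.141 -0.     1.801] t 20.82 F [ 0.13 -0.07 -3.17] w 0.768 50.1
tool shift mm [-199.8 -154.     0.3] turn deg 0.2
```

Emit:
send_rows:
  deltas:
    - [[0,0,0],0]
    - [[-0.01,-0.0077,0],0]
    - [[-0.018,-0.0139,0],0]
    - [[-0.02,-0.0154,0],0]
    - [[-0.02,-0.0154,0],0]
    - [[-0.022,-0.017,0],0]
    - [[-0.022,-0.017,0],0]
    - [[-0.022,-0.017,0],0]
    - [[-0.02,-0.0154,0],0]
    - [[-0.02,-0.0154,0],0]
    - [[-0.016,-0.0123,0],0]
    - [[-0.01,-0.0077,0],0]

```text
time_s: 21.82
eef_pos: [0.4803, -0.3087, 0.1708]
orientation: [-3.141, 0.001, 1.799]
force: [-0.5, -0.1, -4.0]
width: 0.77
finger_force: 50.3
```

Emit:
send_rows:
  deltas:
    - [[0,0,0],0]
    - [[0,0,0],0]
    - [[0,0,0],0]
    - [[0,0,0],0]
    - [[0,0,0],0]
    - [[0,0,0],0]
    - [[0,0,0],0]
    - [[0,0,0],0]
    - [[0,0,0],0]
    - [[0,0,0],0]
    - [[0,0,0],0]
    - [[0,0,0],0]

```text
time_s: 22.82
eef_pos: [0.4816, -0.3064, 0.1708]
orientation: [-3.142, 0.0, 1.801]
force: [-0.1, 0.1, -3.9]
width: 0.772
finger_force: 50.3
```

```bash
python3 -c "
from h import *
go(.4815,-.306,.170)
c=robot.capture('scene');save('end',c,s=1.25)"
```

```text
pos [ 0.4816 -0.3064  0.1708] rpy [-3.142  0.     1.801] t 22.82 F [-0.07  0.07 -3.93] w 0.772 50.3
tool shift mm [ 0.4 -0.   0.8] turn deg 0.2
```

View pics/end.png

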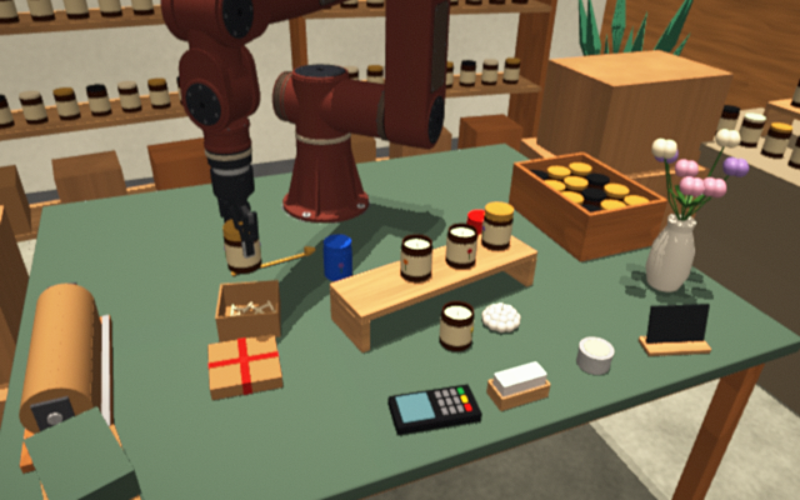

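The picture shows the heavier jar (243,245) held upright above the box (248,308). The lighter jar stands upright on the riser (498,225) and everything else is in place.

```bash
python3 -c "
from workcell import robot
print(robot.finish_job())"
```

```text
the job is handed in; nothing more can be done
None
```

The job is handed in (no verdict was returned): the right-hand jar was the heavier (about 3.9 N against 2.5 N) and is held still and upright over the middle of the gift box, with the lighter jar standing back in its place on the riser.

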